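# Load the parts washer and lock its carriage in

### The arm

A 6-joint arm with a two-finger parallel gripper is mounted at the origin on the work surface. World frame = base frame: x ahead of the robot, y to its left, z up, the work surface at z = 0. Lengths are in mm, angles in rad, forces in N, time in s.
With the tool pointing down it reaches from about 350 to 725 mm from the base axis. Payload 6 kg.
Tool frame: the origin (TCP) lies at the very end of the fingers, on their centre line; the grasp point (between the pads) lies env.tcp_to_grasp behind it (env.tcp_to_grasp is the distance from the TCP to the grasp point, in mm); x points along the fingers, z is the direction in which the jaws open and shut, and the axes are right-handed (so a half turn about x gives the same grasp; the last joint's range is limited). The gripper opens to 85 mm and grips with 20 to 120 N. Pads are 22 mm wide; open, the fingers measure 114 mm over their backs; the gripper's body (76 mm by 85 mm) begins 54 mm behind the grasp point. The pads swing forward as they close: fully open they stand 13 mm farther back than shut.
Start: joints at [1.634, 0.04, 0.085, 0, -1.615, -0.334], TCP at [160.476, 578.119, 231.261] pointing down, gripper open.
Joint ranges: [-2.56, 2.56], [-1.29, 2.01], [-1.08, 1.49], [-3.29, 1.98], [-2.81, -0.18], [-2.99, 2.99]. Speed limits (rad/s): [2.57, 2.57, 3.01, 3.14, 3.14, 3.14].

### API

Orientations are given as a unit quaternion [w, x, y, z].
In Python, from plant import readout, capture, ticket, finder, env gives the robot as it stands.
- The arm moves only by the tool carry_out, never from a script. Its argument "motion" is text: rows parted by semicolons, each of 6 numbers parted by spaces: the shift along the tool's x, y, z in mm, then the turn, a rotation vector about the tool's x, y, z in degrees. In form: tx ty tz ax ay az; .... A call has 1 to 20 rows; each row shifts and turns the commanded pose from where the row before left it, along the tool's axes as they then stand; what a row does not reach is not made up. A row lasts 1/10 s, in which the tool goes at most 50 mm and 8.59 degrees, less where a joint would pass 70% of its speed; a pose out of reach is approached as far as the arm can. A call with a gripper value outside its range is refused whole. "gripper" is the opening, from 0 (shut) to 1 (fully open), set as the call begins (left out, the last holds). The fingers move at their own pace and stop on an object; "newtons" is the grip in N (left out, the last holds). Time passes only in rows, so rows that do not move let the fingers close. It gives the time, the measured TCP pose, the force and the opening at its end, in the units of the state.
- readout.get_obs(): the state, without advancing time (a new reading comes with each control period).
- capture(name): name is "side" or "top"; returns a dict with "img" (400x640x3 uint8, red, green, blue), "camera_matrix" (3x3 intrinsics, pixels), "R" (3x3) and "t" (3): a world point X has camera coordinates R X + t. Camera axes: x right, y down, z forward; pixel columns grow to the right and rows downward; lengths in mm; the calibration is good to about 2 mm. A picture is of the moment at which its call begins. There is no depth.
- ticket.sign_off(): hands the job in, once; it reports no verdict.
Trained networks look in a picture, given as the dict that the camera call returned (one of the last four; its "shot" number tells which), for a name from the list of things; names that differ only in an ending like _2 or _b are one class to them, and where a whole thing is asked for, a point or a joint stands for the part that bears it (a point fixed in the world has none). Each returns a list of dicts, best first, with "p" (0 to 1); they miss things now and then, are a little off and sometimes report something else, mostly with a low value. They report only what shows in the picture. A call takes as long as a camera call. They do not tell look-alikes from the thing itself.
- finder.regions_of(picture, query): "pixels" (400x640 bool, what is visible of it) and "point" ([column, row] in pixels, amid what is visible of it).
The state is a dict: "time_s": time; "q": joint angles; "qd": joint speeds; "joint_efforts": joint torques, N m; "eef_pos": TCP position; "eef_rot": TCP orientation; "wrist_force": force on the tool from outside, world axes, zero at the start; "ft_torque": the same for the moment, N m; "grip_width": finger opening in mm.
Only numpy, scipy, OpenCV 4.12 (cv2) and the standard library are available. Lean on these libraries where they do the work, as an engineer would, in place of code of your own. Each camera call takes 0.05 s, during which the arm holds its last target. There are 200 camera calls.

### The job

Pull the parts washer's tray carriage out of the hood, all the way to its loading stop, then put every oily flanged hub from the bench into the tray, each resting on the tray floor, none stacked on another. Then push the carriage fully home under the hood to its stop, and only after that swing the yellow latch bar closed until it rests in its catch behind the red pull bar. Do not knock over the amber bottle.

Things in the scene. Friction and masses are not known exactly. Their poses are not given: they have to be found in the camera images.
- station: Parts washer fixed to the bench: grey base plate 180 (x) x 580 (y) mm, 12 mm thick, slide rails along its y; x points roughly away from the robot. Origin: centre of the plate's underside, on the bench. A hood (blue frame, clear panels, 198 mm wide, top 147 mm above the bench) covers the rails from y = -251 to -30 mm, open on its +y side.
- carriage (a joint): Slide of the aluminium tray carriage along the station's y, in m. 0 = pulled fully out (toward +y) to the loading stop; 0.21 = fully home under the hood (toward -y). Hard stops at both ends. Starts part-way in. Friction of about 2.5 N (and some damping) holds it where it is left.
- tray_in (a point): Centre of the tray's inner floor, on the carriage, 38 mm above the bench; axes parallel to the station's and moving with the carriage. The tray inside is 144 mm (x) by 208 mm (y), with walls 15 mm high above its floor and 3 mm thick (rim 53 mm above the bench).
- pull_bar (a point): Grip point on the carriage's red pull bar: round, 14 mm thick, 120 mm long along the station's x, axis 75 mm above the bench, free underneath, 55 mm beyond the tray's +y end. The point is on its axis, 15 mm to +x of its middle; grip from above, closing along y. Arms 10 mm thick hold it 50 mm either side of its middle; a steel two-jaw catch, open to +y, sits 53 mm to -x of its middle.
- latch (a joint): Vertical hinge of the yellow latch bar, rad. 0 = closed on its stop: the bar lies along the station's +x, 22 mm to +y of the home carriage's pull bar, between the jaws of its catch. Opens toward +y (at 1.57 it lies along +y, beside the rails on the robot's side). Range 0 to 1.9; starts at 1.45 to 1.75; friction (0.04 N m) holds it where it is left.
- latch_hinge (a point): Axis of the latch hinge at the bar's mid-height, 75.5 mm above the bench, on the post at station x = -104 mm, y = +79 mm.
- latch_knob (a point): On the black upright knob at the latch bar's free end, 104 mm from the hinge axis: a round post 16 mm in diameter, from the bar's top (80.5 mm above the bench) to 124 mm above the bench. The point lies on its axis, 109.5 mm above the bench; its x points from hinge to knob. Its path is clear above 95 mm when the carriage is home.
- hub1_center (a point): Oily flanged hub 1 (three to five of the five are present): oily brown flange 46 mm in diameter, 10 mm thick, with a lighter brown hub 24 mm in diameter standing 40 mm up from its middle; 50 mm tall in all, about 250 g. Point on its axis, half-way up (25 mm above its underside); z points from flange to hub end. Starts standing on its flange on the bench. Grip the hub above the flange.
- hub2_center (a point): Oily flanged hub 2 (three to five of the five are present): oily brown flange 46 mm in diameter, 10 mm thick, with a lighter brown hub 24 mm in diameter standing 40 mm up from its middle; 50 mm tall in all, about 250 g. Point on its axis, half-way up (25 mm above its underside); z points from flange to hub end. Starts standing on its flange on the bench. Grip the hub above the flange.
- hub3_center (a point): Oily flanged hub 3 (three to five of the five are present): oily brown flange 46 mm in diameter, 10 mm thick, with a lighter brown hub 24 mm in diameter standing 40 mm up from its middle; 50 mm tall in all, about 250 g. Point on its axis, half-way up (25 mm above its underside); z points from flange to hub end. Starts standing on its flange on the bench. Grip the hub above the flange.
- hub4_center (a point): Oily flanged hub 4 (three to five of the five are present): oily brown flange 46 mm in diameter, 10 mm thick, with a lighter brown hub 24 mm in diameter standing 40 mm up from its middle; 50 mm tall in all, about 250 g. Point on its axis, half-way up (25 mm above its underside); z points from flange to hub end. Starts standing on its flange on the bench. Grip the hub above the flange.
- hub5_center (a point): Oily flanged hub 5 (three to five of the five are present): oily brown flange 46 mm in diameter, 10 mm thick, with a lighter brown hub 24 mm in diameter standing 40 mm up from its middle; 50 mm tall in all, about 250 g. Point on its axis, half-way up (25 mm above its underside); z points from flange to hub end. Starts standing on its flange on the bench. Grip the hub above the flange.
- amber_bottle: Amber glass bottle with a black cap, loose on the bench, 56 mm in diameter, 130 mm tall; origin at the centre of its underside. It must not be tipped over.
- race: Bystander: a steel bearing ring lying among the hubs, 42 mm in diameter, 9 mm thick. Not to be loaded.
Things that resemble listed ones, but are neither listed nor needed, are in the scene too. Leave any turquoise or white look-alike of the part that bears hub2_center alone.

How it is judged:
By the outcome, as a careful person would: the job done as asked, in the order asked, and still so for the second after the job is handed in, with the robot touching nothing.
Of hub1, hub2, hub3, hub4, hub5 only 3 to 5 are there at a start; the rules pass over those that are not, and their reading is None.
At some moment in a run one of hub1, hub2, hub3, hub4, hub5 may be knocked a few centimetres aside while the robot is not near it.
Once in a run the grip may slacken for a moment while it holds something.
It also fails if it takes over 210 s, if anything falls off the work surface, if the arm or the gripper's body presses on something with over 40 N, if the wrist force passes 120 N, or if a joint passes its speed limit or range.

## Working session

There is one attempt and no reset: what is moved stays moved. The work goes in short steps, Python scripts to look and compute and a tool call to move; the robot and the scene stay as the last step left them, time stands still between calls to the robot, and variables do not carry over. Pictures are saved under pics/ and viewed, about 12 in all and at most 16, crops included, and the job is handed in when it is done.

Besides the shell and the picture viewer there is one more tool, called after "Request:" by a JSON object that holds its "api" and its "payload". carry_out: Moves the arm, as the interface text tells. Its arguments: {"type":"object","properties":{"motion":{"type":"string"},"gripper":{"type":"number"},"newtons":{"type":"number"}},"required":["motion"]}

```bash
ls; mkdir -p pics; python3 - <<'E'
from plant import readout, capture, ticket, finder, env
import cv2,numpy as np
o=readout.get_obs()
for k,v in o.items(): print(k,np.round(v,3))
print(env.tcp_to_grasp)
for n in("side","top"):
    p=capture(n); cv2.imwrite(f"pics/{n}0.png",p["img"][:,:,::-1])
    print(n,p["camera_matrix"].tolist(),np.round(p["R"],4).tolist(),np.round(p["t"],1).tolist(), (-p["R"].T@p["t"]).round())
    for q in("hub1_center","amber_bottle","race","pull_bar","latch_knob","station","tray_in"):
        for r in finder.regions_of(p,q): print(q,round(r["p"],2),np.round(r["point"]),r["pixels"].sum())
E
```

```text
pics
time_s 0.0
q [ 1.634  0.041  0.084 -0.    -1.616 -0.334]
qd [ 0.001 -0.003 -0.    -0.001 -0.001  0.001]
joint_efforts [-1.0000e-03 -3.6821e+01  3.4740e+01  6.9320e+00 -6.0000e-03  0.0000e+00]
eef_pos [160.348 577.828 230.263]
eef_rot [-0.428 -0.562 -0.428  0.563]
wrist_force [-0.702  0.092  0.031]
ft_torque [-0.007  0.014  0.002]
grip_width 85.42
18.700000000000003
side [[361.5137626200065, 0.0, 316.91985611600313], [0.0, 361.5137626200065, 197.35625605998223], [0.0, 0.0, 1.0]] [[-0.7656, -0.6433, -0.0042], [-0.35, 0.4221, -0.8363], [0.5397, -0.6388, -0.5483]] [404.0, 200.4, 489.7] [115. 488. 438.]
hub1_center 0.8 [346. 227.] 506
hub1_center 0.24 [298. 340.] 3493
amber_bottle 0.86 [300. 340.] 3443
race 0.68 [327. 248.] 299
race 0.5 [370. 208.] 438
pull_bar 0.93 [292. 164.] 3438
latch_knob 0.84 [290. 184.] 628
station 0.83 [298. 165.] 16283
tray_in 0.9 [286. 163.] 3405
top [[435.46268177667525, 0.0, 319.63400864732546], [0.0, 435.46268177667525, 195.9838448550076], [0.0, 0.0, 1.0]] [[0.0132, -0.9999, -0.0028], [-0.9764, -0.0123, -0.2157], [0.2157, 0.0056, -0.9764]] [76.4, 495.3, 742.3] [322.  78. 832.]
hub1_center 0.8 [347. 237.] 470
amber_bottle 0.91 [197. 300.] 1166
race 0.64 [306. 229.] 214
pull_bar 0.65 [382. 122.] 7781
latch_knob 0.81 [334. 176.] 644
station 0.73 [435. 124.] 33916
tray_in 0.58 [381. 123.] 7596
```

View pics/side0.png

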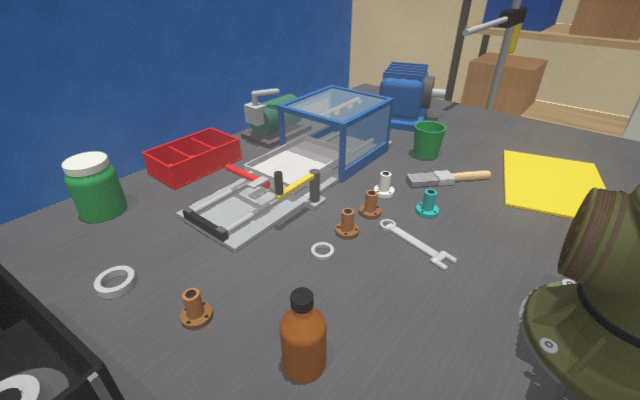

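View pics/top0.png

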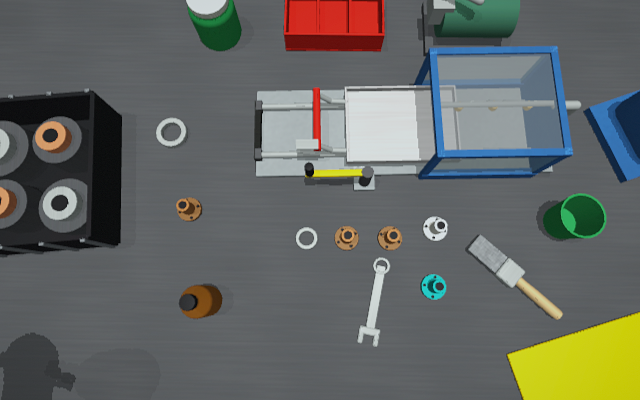

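Three brown hubs show at top pixels (188,209), (347,237) and (390,237). The bottle is at (200,300), the red pull bar at column 317, and the latch is open along +y with its knob at (309,170). The white and turquoise look-alikes are to the right. Next I work out positions.

```bash
cat > h.py <<'E'
from plant import readout, capture, ticket, finder, env
import cv2,numpy as np
from scipy.optimize import least_squares
def proj(p,X):
    c=np.atleast_2d(X)@p["R"].T+p["t"]; c=c@p["camera_matrix"].T; return c[:,:2]/c[:,2:]
def unproj(p,uv,z):
    d=p["R"].T@np.linalg.solve(p["camera_matrix"],[uv[0],uv[1],1]); o=-p["R"].T@p["t"]; return o+d*(z-o[2])/d[2]
A=np.linspace(0,2*np.pi,40)
def disc(r,z): return np.c_[r*np.cos(A),r*np.sin(A),0*A+z]
def sil(p,parts,xyz):
    m=np.zeros((400,640),np.uint8)
    for P in parts: cv2.fillConvexPoly(m,cv2.convexHull(np.round(proj(p,P+xyz)*16).astype(np.int32)),1,shift=4)
    return m>0
HUB=[np.r_[disc(23,0),disc(23,10)],np.r_[disc(12,10),disc(12,50)]]
BOT=[np.r_[disc(28,0),disc(28,90)],np.r_[disc(12,90),disc(12,130)]]
def brown(p):
    hsv=cv2.cvtColor(p["img"],cv2.COLOR_RGB2HSV); return cv2.inRange(hsv,(5,110,50),(18,255,255))
def blobs(p,lo=150,hi=1500):
    n,l,s,c=cv2.connectedComponentsWithStats(cv2.morphologyEx(brown(p),cv2.MORPH_CLOSE,np.ones((5,5))))
    return [(l==i,c[i]) for i in range(1,n) if lo<s[i,4]<hi]
def fit(p,mask,parts,z0=0,h=25):
    ys,xs=np.nonzero(mask); c=np.array([(xs.min()+xs.max())/2+xs.mean(),(ys.min()+ys.max())/2+ys.mean()])/2
    X=unproj(p,c,z0+h); X[2]=z0
    for _ in range(6):
        yy,xx=np.nonzero(sil(p,parts,X)); k=np.array([(xx.min()+xx.max())/2+xx.mean(),(yy.min()+yy.max())/2+yy.mean()])/2
        X+= (unproj(p,c,z0+h)-unproj(p,k,z0+h)); X[2]=z0
    s=sil(p,parts,X); return X,(s&mask).sum()/(s|mask).sum()
def hubs(p,z0=0):
    for m,c in blobs(p):
        X,i=fit(p,m,HUB,z0); print(p.get("shot"),"blob",c.round(),m.sum(),"xyz",X.round(1),"iou",round(i,2))
def S(st,X): # station->world
    c,s=np.cos(st[2]),np.sin(st[2]); X=np.atleast_2d(X); return np.c_[c*X[:,0]-s*X[:,1]+st[0],s*X[:,0]+c*X[:,1]+st[1],X[:,2]]
E
python3 - <<'E'
from h import *
ps={n:capture(n) for n in("top","side")}
for p in ps.values(): hubs(p)
p=ps["top"]
for r in finder.regions_of(p,"amber_bottle")[:1]: print("bottle",fit(p,r["pixels"],BOT,0,50))
# station fit
L=[([90,290,12],(258,92)),([-90,290,12],(255,176)),([-99,-30,147],(419,178)),([-99,-251,147],(571,150)),([99,-30,147],(433,48)),([99,-251,147],(556,48))]
X=np.array([a for a,_ in L],float);uv=np.array([b for _,b in L],float)
f=least_squares(lambda s:(proj(p,S(s,X))-uv).ravel(),[500,0,0],loss="soft_l1",x_scale=[10,10,.1])
print(f.x,f.fun.reshape(-1,2).round(1))
st=f.x
for n,p in ps.items():
    im=cv2.resize(p["img"][:,:,::-1],None,fx=2,fy=2)
    def ln(pts):
        q=proj(p,S(st,np.array(pts,float)))*2+.5
        cv2.polylines(im,[np.round(q).astype(np.int32)],True,(0,0,255),1)
    ln([[90,290,12],[-90,290,12],[-90,-290,12],[90,-290,12]])
    ln([[99,-30,147],[-99,-30,147],[-99,-251,147],[99,-251,147]])
    ln(disc(4,75.5)+[-104,79,0]); ln(disc(8,20)+[-104,79,0])
    a=(450,150) if n=="top" else (300,100)
    cv2.imwrite(f"pics/fit_{n}.png",im[60:400,480:1180] if n=="top" else im[140:500,320:820])
E
```

```text
3 blob [ 54. 137.] 728 xyz [616.7 612.6   0. ] iou 0.53
3 blob [  7. 202.] 393 xyz [484.7 699.4   0. ] iou 0.88
3 blob [189. 209.] 435 xyz [475.8 334.9   0. ] iou 0.8
3 blob [346. 238.] 406 xyz [424.  32.   0.] iou 0.79
3 blob [389. 238.] 413 xyz [424.6 -50.    0. ] iou 0.79
3 blob [203. 301.] 898 xyz [303.3 297.2   0. ] iou 0.49
4 blob [482.  76.] 790 xyz [  579.9 -1143.7     0. ] iou 0.16
4 blob [370. 204.] 333 xyz [427.5 -51.7   0. ] iou 0.65
4 blob [347. 224.] 423 xyz [426.1  32.6   0. ] iou 0.72
4 blob [195. 311.] 848 xyz [476.6 336.3   0. ] iou 0.77
bottle (array([305.94274252, 287.95222998,   0.        ]), np.float64(0.85949177877429))
[ 6.38320382e+02 -7.73342488e+01  2.43194880e-02] [[ -1.6  -1.1]
 [ -0.5   0.3]
 [ 18.1 -20. ]
 [  0.8   6.4]
 [ -3.7   0.9]
 [  0.4  -0.5]]
```

View pics/fit_top.png

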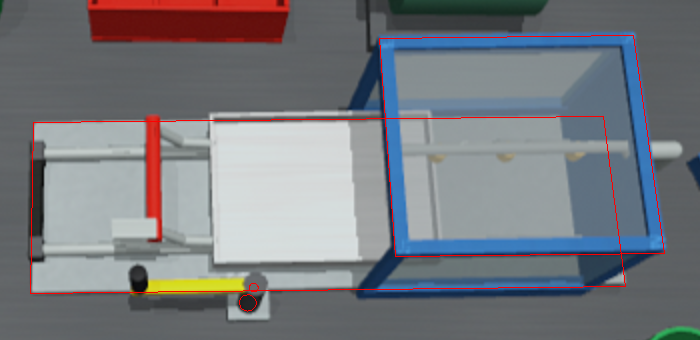

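```bash
cat >> h.py <<'E'
from scipy.spatial.transform import Rotation as Ro
ST=np.array([638.3,-77.3,0.0243])
def go(xyz,jaw=None,grasp=True,note=""):
    """print tool-frame shift/turn to bring the grasp point to xyz with the jaw axis at world angle jaw (rad)"""
    o=readout.get_obs(); w,x,y,z=o["eef_rot"]; R=Ro.from_quat([x,y,z,w]); T=R.as_matrix()
    tgt=np.array(xyz,float)
    if grasp: tgt[2]-=env.tcp_to_grasp
    best=None
    if jaw is None: jaw=np.arctan2(T[1,2],T[0,2])
    for a in (jaw,jaw+np.pi):
        zc=np.array([np.cos(a),np.sin(a),0]); xc=np.array([0,0,-1.]); M=np.c_[xc,np.cross(zc,xc),zc]
        rv=np.degrees((R.inv()*Ro.from_matrix(M)).as_rotvec())
        if best is None or np.linalg.norm(rv)<np.linalg.norm(best[0]): best=(rv,M)
    d=tgt-o["eef_pos"]
    print(note,"pos",o["eef_pos"].round(1),"turn",best[0].round(1),"shift now-axes",(T.T@d).round(1),"shift goal-axes",(best[1].T@d).round(1),"W",o["grip_width"].round(1),"q6",round(o["q"][5],2))
E
python3 - <<'E'
from h import *
p=capture("top"); b=unproj(p,(316.5,119),75); c,s=np.cos(ST[2]),np.sin(ST[2]); d=b[:2]-ST[:2]; ys=-s*d[0]+c*d[1]; xs=c*d[0]+s*d[1]
print("bar station",xs,ys,"q",267-ys)
g=S(ST,[15,ys,75])[0]; print(g); g[2]=200; go(g,np.pi/2+ST[2])
print("tray out",S(ST,[0,105,38]), "bar home/out",S(ST,[[15,57,75],[15,267,75]]))
E
```

```text
bar station 1.3874884454928322 167.71046856518558 q 99.28953143481442
[649.22060822  90.72541945  75.        ]Traceback (most recent call last):
  File "<stdin>", line 4, in <module>
  File "h.py", line 47, in go
    print(note,"pos",o["eef_pos"].round(1),"turn",best[0].round(1),"shift now-axes",(T.T@d).round(1),"shift goal-axes",(best[1].T@d).round(1),"W",o["grip_width"].round(1),"q6",round(o["q"][5],2))
                                                                                                                                                  ^^^^^^^^^^^^^^^^^^^^^
AttributeError: 'float' object has no attribute 'round'
```

```bash
sed -i 's/o\["grip_width"\].round(1)/round(o["grip_width"],1)/; s/o\["eef_pos"\]/np.array(o["eef_pos"])/g' h.py
python3 - <<'E'
from h import *
g=S(ST,[15,167.7,75])[0]; print(g); g[2]=200; go(g,np.pi/2+ST[2])
print("tray out",S(ST,[0,105,38]), "bar home/out",S(ST,[[15,57,75],[15,267,75]]))
E
```

```text
[649.22086258  90.71495398  75.        ]
 pos [160.5 578.1 231.3] turn [-16.9   0.   -0. ] shift now-axes [ 50.  601.3 338.9] shift goal-axes [ 50.  476.8 499.1] W 85.4 q6 -0.33
tray out [[635.7487511  27.6690008  38.       ]] bar home/out [[651.91060785 -19.95236401  75.        ]
 [646.80811005 189.98563759  75.        ]]
```

Request:
{"api": "carry_out", "payload": {"motion": "0 0 0 -8.5 0 0; 0 0 0 -8.4 0 0; 3 28 29.4 0 0 0; 3 28 29.4 0 0 0; 3 28 29.4 0 0 0; 3 28 29.4 0 0 0; 3 28 29.4 0 0 0; 3 28 29.4 0 0 0; 3 28 29.4 0 0 0; 3 28 29.4 0 0 0; 3 28 29.4 0 0 0; 3 28 29.4 0 0 0; 3 28 29.4 0 0 0; 3 28 29.4 0 0 0; 3 28 29.4 0 0 0; 3 28 29.4 0 0 0; 3 28 29.4 0 0 0; 3 28 29.4 0 0 0; 0 0 0 0 0 0; 0 0 0 0 0 0", "gripper": 0.55}}

```text
time_s: 3.0
eef_pos: [620.0, 117.8, 182.6]
eef_rot: [0.505, 0.494, 0.506, -0.495]
wrist_force: [-0.5, 1.2, -0.6]
grip_width: 46.7
```

```bash
python3 - <<'E'
from h import *
go(S(ST,[15,167.7,75])[0],np.pi/2+ST[2])
E
```

```text
pos [620.  117.8 182.6] turn [-0.1  0.   0.1] shift now-axes [126.2  28.8  27.6] shift goal-axes [126.3  28.6  27.7] W 46.7 q6 1.09
```

Request:
{"api": "carry_out", "payload": {"motion": "0 14.3 13.9 0 0 0; 0 14.3 13.8 0 0 0; 18 0 0 0 0 0; 18 0 0 0 0 0; 18 0 0 0 0 0; 18 0 0 0 0 0; 18 0 0 0 0 0; 18 0 0 0 0 0; 12 0 0 0 0 0; 6 0 0 0 0 0; 0 0 0 0 0 0; 0 0 0 0 0 0"}}

```text
time_s: 4.2
eef_pos: [649.4, 91.9, 58.4]
eef_rot: [0.506, 0.494, 0.506, -0.493]
wrist_force: [-0.5, 0.7, 0.2]
grip_width: 47.0
```

Request:
{"api": "carry_out", "payload": {"motion": "0 0 0 0 0 0; 0 0 0 0 0 0; 0 0 0 0 0 0; 0 0 0 0 0 0; 0 0 0 0 0 0; 0 0 0 0 0 0", "gripper": 0, "newtons": 40}}

```text
time_s: 4.8
eef_pos: [649.3, 91.7, 58.1]
eef_rot: [0.506, 0.494, 0.506, -0.494]
wrist_force: [-1.3, -0.3, 5.5]
grip_width: 12.7
```

```bash
python3 - <<'E'
from h import *
go(S(ST,[15,267,75])[0],np.pi/2+ST[2])
print(readout.get_obs()["wrist_force"])
E
```

```text
pos [649.3  91.7  58.1] turn [ 0.   0.  -0.1] shift now-axes [  1.8  -0.1 -98.3] shift goal-axes [  1.8  -0.1 -98.3] W 12.7 q6 1.15
[-1.31721008 -0.3380168   5.54706422]
```

Request:
{"api": "carry_out", "payload": {"motion": "0 0 -4 0 0 0; 0 0 -8 0 0 0; 0 0 -10 0 0 0; 0 0 -10 0 0 0; 0 0 -10 0 0 0; 0 0 -10 0 0 0; 0 0 -10 0 0 0; 0 0 -10 0 0 0; 0 0 -8 0 0 0; 0 0 -6 0 0 0; 0 0 -4 0 0 0; 0 0 -3 0 0 0; 0 0 -3 0 0 0; 0 0 -2 0 0 0; 0 0 0 0 0 0; 0 0 0 0 0 0"}}

```text
time_s: 6.4
eef_pos: [646.5, 189.5, 58.2]
eef_rot: [0.506, 0.494, 0.506, -0.494]
wrist_force: [-3.5, -1.5, 7.1]
grip_width: 12.5
```

```bash
python3 - <<'E'
from h import *
go(S(ST,[15,267,75])[0],np.pi/2+ST[2])
print(readout.get_obs()["wrist_force"])
E
```

```text
pos [646.5 189.5  58.2] turn [ 0.  0. -0.] shift now-axes [ 1.9  0.3 -0.4] shift goal-axes [ 1.9  0.3 -0.4] W 12.5 q6 1.01
[-3.4946735  -1.47931     7.09851271]
```

Request:
{"api": "carry_out", "payload": {"motion": "0 0 -1.5 0 0 0; 0 0 -1.5 0 0 0; 0 0 -1.5 0 0 0; 0 0 -1.5 0 0 0; 0 0 0 0 0 0; 0 0 0 0 0 0"}}

```text
time_s: 7.0
eef_pos: [646.4, 190.0, 58.1]
eef_rot: [0.507, 0.492, 0.504, -0.497]
wrist_force: [-1.6, -17.7, 8.1]
grip_width: 12.4
```

Request:
{"api": "carry_out", "payload": {"motion": "0 0 2.5 0 0 0; 0 0 2 0 0 0; 0 0 0 0 0 0"}}

```text
time_s: 7.3
eef_pos: [646.5, 189.9, 58.2]
eef_rot: [0.506, 0.494, 0.505, -0.495]
wrist_force: [-2.8, -3.9, 6.6]
grip_width: 12.5
```

Request:
{"api": "carry_out", "payload": {"motion": "0 0 0 0 0 0; 0 0 0 0 0 0; 0 0 0 0 0 0; 0 0 0 0 0 0; -10 0 0 0 0 0; -25 0 0 0 0 0; -30 0 0 0 0 0; -30 0 0 0 0 0; -30 0 0 0 0 0; -20 0 0 0 0 0; 0 0 0 0 0 0", "gripper": 0.5}}

```text
time_s: 8.4
eef_pos: [648.0, 191.4, 207.9]
eef_rot: [0.507, 0.496, 0.505, -0.491]
wrist_force: [-0.5, 0.6, 0.9]
grip_width: 42.7
```

```bash
python3 - <<'E'
from h import *
p=capture("top"); cv2.imwrite("pics/top1.png",p["img"][:,:,::-1]); hubs(p)
q=capture("side"); hubs(q)
print("bar pred px",proj(p,S(ST,[0,267,75])), "tray corners pred",proj(p,S(ST,[[75,212,53],[-75,212,53],[-75,-2,53],[75,-2,53]])).round())
go([476,335.5,150],None)
E
```

```text
6 blob [189. 209.] 436 xyz [476.  334.7   0. ] iou 0.81
6 blob [346. 238.] 406 xyz [424.  32.   0.] iou 0.79
6 blob [389. 238.] 412 xyz [425.1 -50.1   0. ] iou 0.8
7 blob [520.  88.] 1385 xyz [  417.9 -1102.6     0. ] iou 0.11
7 blob [370. 204.] 330 xyz [428.2 -52.5   0. ] iou 0.65
7 blob [347. 224.] 420 xyz [426.4  31.9   0. ] iou 0.72
7 blob [195. 311.] 871 xyz [474.9 336.4   0. ] iou 0.79
bar pred px [[262.89146033 120.31852922]] tray corners pred [[293.  88.]
 [293. 162.]
 [408. 161.]
 [404.  87.]]
 pos [646.7 191.4 203.2] turn [-0.  -0.1 -0.1] shift now-axes [  71.8 -167.2 -148.2] shift goal-axes [  71.9 -167.1 -148.2] W 42.7 q6 1.01
```

View pics/top1.png

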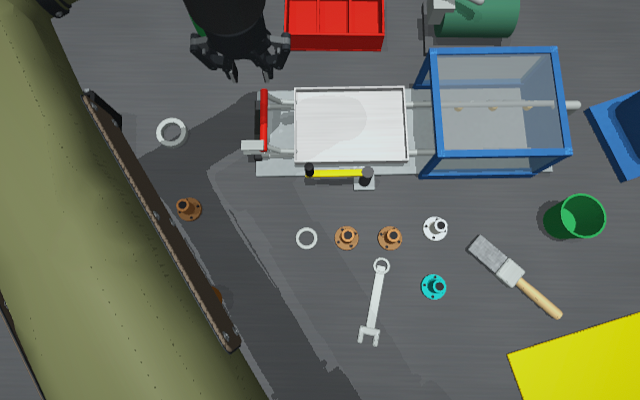

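Request:
{"api": "carry_out", "payload": {"motion": "0 -17 -15 0 0 0; 0 -17 -15 0 0 0; 0 -17 -15 0 0 0; 0 -17 -15 0 0 0; 10 -17 -15 0 0 0; 10 -17 -15 0 0 0; 20 -17 -15 0 0 0; 20 -17 -15 0 0 0; 20 -17 -15 0 0 0; 12 -14 -13 0 0 0; 0 0 0 0 0 0; 0 0 0 0 0 0"}}

```text
time_s: 9.7
eef_pos: [475.7, 334.8, 109.6]
eef_rot: [0.506, 0.493, 0.506, -0.494]
wrist_force: [1.4, 0.4, 1.4]
grip_width: 42.9
```

```bash
python3 - <<'E'
from h import *
p=capture("top"); hubs(p)
q=capture("side"); hubs(q); cv2.imwrite("pics/side2.png",q["img"][:,:,::-1])
go([475.5,335.5,34],None)
E
```

```text
8 blob [190. 210.] 401 xyz [475.  334.1   0. ] iou 0.75
8 blob [346. 238.] 405 xyz [424.4  32.    0. ] iou 0.79
8 blob [389. 238.] 413 xyz [424.6 -50.    0. ] iou 0.79
8 blob [203. 301.] 922 xyz [303.3 297.4   0. ] iou 0.47
9 blob [521.  91.] 1059 xyz [  398.7 -1053.4     0. ] iou 0.14
9 blob [370. 205.] 326 xyz [428.2 -52.9   0. ] iou 0.64
9 blob [347. 224.] 400 xyz [427.7  30.8   0. ] iou 0.68
9 blob [195. 311.] 840 xyz [474.7 336.5   0. ] iou 0.76
 pos [476.6 334.8 110.7] turn [-0. -0. -0.] shift now-axes [95.4 -1.1 -0.7] shift goal-axes [95.4 -1.1 -0.7] W 42.5 q6 0.64
```

View pics/side2.png

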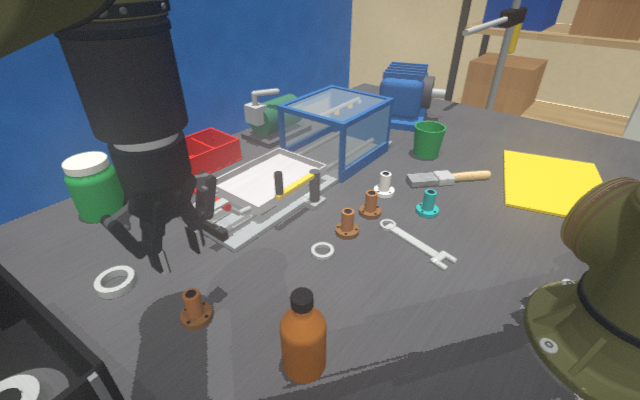

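The hub sits directly under the gripper at side pixel (195,310). The forearm is well above the bottle at (303,340).

Request:
{"api": "carry_out", "payload": {"motion": "20 -0.5 -0.5 0 0 0; 20 -0.5 0 0 0 0; 20 0 0 0 0 0; 15 0 0 0 0 0; 10 0 0 0 0 0; 7 0 0 0 0 0; 3 0 0 0 0 0; 0 0 0 0 0 0; 0 0 0 0 0 0"}}

```text
time_s: 10.7
eef_pos: [475.4, 335.9, 16.1]
eef_rot: [0.506, 0.494, 0.506, -0.493]
wrist_force: [0.8, -0.9, 0.7]
grip_width: 42.5
```

Request:
{"api": "carry_out", "payload": {"motion": "0 0 0 0 0 0; 0 0 0 0 0 0; 0 0 0 0 0 0; 0 0 0 0 0 0; 0 0 0 0 0 0; 0 0 0 0 0 0; 0 0 0 0 0 0", "gripper": 0, "newtons": 70}}

```text
time_s: 11.4
eef_pos: [475.5, 335.8, 16.3]
eef_rot: [0.506, 0.494, 0.506, -0.493]
wrist_force: [-1.5, -0.7, 5.3]
grip_width: 22.6
```

Request:
{"api": "carry_out", "payload": {"motion": "-5 0 0 0 0 0; -15 0 0 0 0 0; -25 0 0 0 0 0; -25 0 0 0 0 0; -25 0 0 0 0 0; -15 0 0 0 0 0; 0 0 0 0 0 0; 0 0 0 0 0 0"}}

```text
time_s: 12.2
eef_pos: [474.5, 335.4, 124.3]
eef_rot: [0.506, 0.494, 0.506, -0.494]
wrist_force: [-0.2, 0.6, -4.0]
grip_width: 22.4
```

```bash
python3 - <<'E'
from h import *
go(S(ST,[0,175,150])[0],np.pi/2+ST[2]); print(readout.get_obs()["wrist_force"])
p=capture("top"); hubs(p)
E
```

```text
pos [474.5 335.4 124.3] turn [-0.   0.   0.1] shift now-axes [ -7.2 153.7 241.6] shift goal-axes [ -7.  153.7 241.6] W 22.4 q6 0.64
[-0.1780907   0.6112695  -4.00103257]
10 blob [169. 204.] 249 xyz [486.3 372.5   0. ] iou 0.43
10 blob [346. 238.] 406 xyz [424.  32.   0.] iou 0.79
10 blob [389. 238.] 413 xyz [424.6 -50.    0. ] iou 0.79
10 blob [203. 301.] 921 xyz [303.6 297.4   0. ] iou 0.47
```

Request:
{"api": "carry_out", "payload": {"motion": "-2 6 9 0 0 0; -2 12 19 0 0 0; -3 14 22 0 0 0; 0 14 22 0 0 0; 0 14 22 0 0 0; 0 14 22 0 0 0; 0 14 22 0 0 0; 0 14 22 0 0 0; 0 14 22 0 0 0; 0 14 22 0 0 0; 0 12 19 0 0 0; 0 8 12 0 0 0; 0 3.7 6.6 0 0 0; 0 0 0 0 0 0; 0 0 0 0 0 0"}}

```text
time_s: 13.75
eef_pos: [634.2, 98.2, 132.1]
eef_rot: [0.506, 0.494, 0.506, -0.494]
wrist_force: [0.0, 0.3, -2.7]
grip_width: 22.5
```

```bash
python3 - <<'E'
from h import *
go(S(ST,[0,175,38+35.5])[0],np.pi/2+ST[2]); print(readout.get_obs()["wrist_force"])
p=capture("top"); hubs(p,112)
E
```

```text
pos [634.2  98.2 132.1] turn [0. 0. 0.] shift now-axes [77.3 -0.2  0.5] shift goal-axes [77.3 -0.2  0.5] W 22.5 q6 1.13
[ 0.0487596   0.29605572 -2.70014047]
11 blob [312. 109.] 416 xyz [634.8  97.5 112. ] iou 0.63
11 blob [ 54. 137.] 728 xyz [576.2 538.9 112. ] iou 0.63
11 blob [  7. 202.] 393 xyz [462.9 618.4 112. ] iou 0.95
11 blob [346. 238.] 406 xyz [410.5  38.3 112. ] iou 0.6
11 blob [389. 238.] 413 xyz [410.7 -32.6 112. ] iou 0.61
```

Request:
{"api": "carry_out", "payload": {"motion": "15 0 0 0 0 0; 15 0 0 0 0 0; 15 0 0 0 0 0; 12 0 0 0 0 0; 8 0 0 0 0 0; 5 0 0 0 0 0; 3 0 0 0 0 0; 2 0 0 0 0 0; 1 0 0 0 0 0; 0 0 0 0 0 0; 0 0 0 0 0 0"}}

```text
time_s: 14.9
eef_pos: [634.7, 97.7, 56.7]
eef_rot: [0.506, 0.494, 0.506, -0.494]
wrist_force: [0.2, -0.2, -3.2]
grip_width: 21.9
```

Request:
{"api": "carry_out", "payload": {"motion": "1 0 0 0 0 0; 1 0 0 0 0 0; 1 0 0 0 0 0; 0 0 0 0 0 0; 0 0 0 0 0 0"}}

```text
time_s: 15.4
eef_pos: [634.7, 97.8, 54.3]
eef_rot: [0.506, 0.494, 0.506, -0.494]
wrist_force: [-4.3, 1.0, 4.6]
grip_width: 22.1
```

Contact with the tray floor. Release and rise, then go toward hub B.

Request:
{"api": "carry_out", "payload": {"motion": "0 0 0 0 0 0; 0 0 0 0 0 0; 0 0 0 0 0 0; 0 0 0 0 0 0; -8 0 0 0 0 0; -20 0 0 0 0 0; -25 0 0 0 0 0; -25 0 0 0 0 0; -20 0 0 0 0 0; 0 0 0 0 0 0", "gripper": 0.48}}

```text
time_s: 16.4
eef_pos: [636.2, 97.9, 156.2]
eef_rot: [0.507, 0.496, 0.505, -0.492]
wrist_force: [0.1, 0.1, 0.2]
grip_width: 40.6
```

```bash
python3 - <<'E'
from h import *
p=capture("top"); hubs(p,38); hubs(p,0); print("want",S(ST,[0,175,38]))
q=capture("side"); hubs(q); cv2.imwrite("pics/side3.png",q["img"][:,:,::-1])
go([425.5,31.5,125],np.pi/2)
E
```

```text
12 blob [313. 125.] 400 xyz [634.8  97.   38. ] iou 0.74
12 blob [ 53. 137.] 712 xyz [603.5 588.5  38. ] iou 0.58
12 blob [  7. 202.] 393 xyz [477.7 671.9  38. ] iou 0.91
12 blob [346. 238.] 407 xyz [419.6  34.2  38. ] iou 0.72
12 blob [389. 238.] 413 xyz [419.9 -44.5  38. ] iou 0.73
12 blob [313. 125.] 400 xyz [649.8  98.1   0. ] iou 0.81
12 blob [ 53. 137.] 712 xyz [616.5 613.4   0. ] iou 0.54
12 blob [  7. 202.] 393 xyz [484.7 699.4   0. ] iou 0.88
12 blob [346. 238.] 407 xyz [424.1  31.9   0. ] iou 0.8
12 blob [389. 238.] 413 xyz [424.6 -50.    0. ] iou 0.79
want [[634.0479185   97.64833467  38.        ]]
13 blob [520.  89.] 1374 xyz [  412.9 -1087.3     0. ] iou 0.12
13 blob [370. 205.] 333 xyz [428.3 -52.4   0. ] iou 0.66
13 blob [347. 224.] 415 xyz [426.   32.6   0. ] iou 0.7
 pos [634.7  97.9 152. ] turn [ 1.4 -0.  -0.1] shift now-axes [  45.4 -210.8   61.4] shift goal-axes [  45.7 -209.2   66.4] W 40.9 q6 1.13
```

View pics/side3.png

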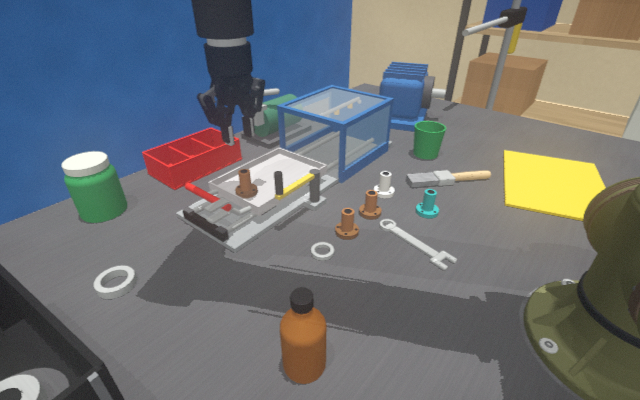

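The hub stands upright in the tray at side pixel (245,183), and everything else is undisturbed. On to hub B.

Request:
{"api": "carry_out", "payload": {"motion": "0 -10 3 0 0 0; 0 -20 6 0 0 0; 0 -20 6 0 0 0; 0 -20 6 0 0 0; 0 -20 6 0 0 0; 0 -20 6 0 0 0; 0 -20 6 0 0 0; 0 -20 6 0 0 0; 5 -20 6 0 0 0; 10 -20 5.4 0 0 0; 15 -13 3 0 0 0; 15 -7.8 2 0 0 0; 0 0 0 0 0 0; 0 0 0 0 0 0"}}

```text
time_s: 17.9
eef_pos: [425.1, 31.0, 106.3]
eef_rot: [0.506, 0.494, 0.506, -0.494]
wrist_force: [0.6, -0.3, 0.6]
grip_width: 40.8
```

```bash
python3 - <<'E'
from h import *
q=capture("side"); hubs(q);q=capture("top"); hubs(q)
go([425.5,32,34.5])
E
```

```text
14 blob [370. 205.] 349 xyz [427.  -50.4   0. ] iou 0.68
14 blob [347. 225.] 428 xyz [425.6  33.3   0. ] iou 0.72
15 blob [313. 125.] 398 xyz [649.4  98.1   0. ] iou 0.81
15 blob [ 54. 137.] 726 xyz [616.7 612.5   0. ] iou 0.53
15 blob [  7. 202.] 392 xyz [484.8 699.4   0. ] iou 0.88
15 blob [391. 241.] 279 xyz [420.4 -52.1   0. ] iou 0.53
 pos [425.7  31.3 107. ] turn [ 0.  0. -0.] shift now-axes [91.2 -0.3 -0.7] shift goal-axes [91.2 -0.2 -0.7] W 41.1 q6 1.04
```

Request:
{"api": "carry_out", "payload": {"motion": "20 0 -0.7 0 0 0; 20 0 0 0 0 0; 20 0 0 0 0 0; 14 0 0 0 0 0; 9 0 0 0 0 0; 5 0 0 0 0 0; 3 0 0 0 0 0; 0 0 0 0 0 0; 0 0 0 0 0 0"}}

```text
time_s: 18.9
eef_pos: [425.7, 32.1, 16.0]
eef_rot: [0.506, 0.494, 0.506, -0.494]
wrist_force: [-0.0, 0.1, 0.8]
grip_width: 41.1
```

Request:
{"api": "carry_out", "payload": {"motion": "0 0 0 0 0 0; 0 0 0 0 0 0; 0 0 0 0 0 0; 0 0 0 0 0 0; 0 0 0 0 0 0; 0 0 0 0 0 0; 0 0 0 0 0 0", "gripper": 0, "newtons": 70}}

```text
time_s: 19.6
eef_pos: [425.7, 32.2, 16.1]
eef_rot: [0.506, 0.494, 0.506, -0.494]
wrist_force: [-1.6, 1.6, 5.7]
grip_width: 22.4
```

Request:
{"api": "carry_out", "payload": {"motion": "-5 0 0 0 0 0; -15 0 0 0 0 0; -25 0 0 0 0 0; -25 0 0 0 0 0; -25 0 0 0 0 0; -25 0 0 0 0 0; -20 0 0 0 0 0; -10 0 0 0 0 0; 0 0 0 0 0 0; 0 0 0 0 0 0"}}

```text
time_s: 20.6
eef_pos: [424.6, 32.0, 163.8]
eef_rot: [0.506, 0.493, 0.506, -0.495]
wrist_force: [0.2, -1.0, -3.4]
grip_width: 22.5
```

```bash
python3 - <<'E'
from h import *
go(S(ST,[0,110,175])[0],np.pi/2+ST[2]); print(readout.get_obs()["wrist_force"])
p=capture("top"); hubs(p)
E
```

```text
pos [424.6  32.  163.8] turn [-0.   0.   0.1] shift now-axes [  7.  211.    4.4] shift goal-axes [  7.5 211.    4.4] W 22.5 q6 1.04
[ 0.16451167 -0.98318039 -3.40677466]
16 blob [311. 122.] 249 xyz [654.5 101.    0. ] iou 0.5
16 blob [ 54. 137.] 723 xyz [616.6 612.5   0. ] iou 0.53
16 blob [  7. 202.] 392 xyz [484.8 699.4   0. ] iou 0.88
16 blob [390. 240.] 338 xyz [423.3 -51.8   0. ] iou 0.65
```

Request:
{"api": "carry_out", "payload": {"motion": "0 6 0.4 0 0 0; 0 14 0 0 0 0; 0 20 0.5 0 0 0; 0 20 0.5 0 0 0; 0 20 0.5 0 0 0; 0 20 0.5 0 0 0; 0 20 0.5 0 0 0; 0 20 0.5 0 0 0; 0 20 0.5 0 0 0; 0 20 0.5 0 0 0; 0 16 0 0 0 0; 0 10 0 0 0 0; 0 5 0 0 0 0; 0 0 0 0 0 0; 0 0 0 0 0 0"}}

```text
time_s: 22.15
eef_pos: [635.9, 32.6, 165.2]
eef_rot: [0.506, 0.494, 0.506, -0.494]
wrist_force: [-1.1, -0.7, -2.4]
grip_width: 22.6
```

```bash
python3 - <<'E'
from h import *
go(S(ST,[0,110,38+35])[0],np.pi/2+ST[2]); print(readout.get_obs()["wrist_force"])
p=capture("top"); hubs(p,38)
E
```

```text
pos [635.9  32.6 165.2] turn [-0.  0.  0.] shift now-axes [ 1.109e+02 -3.000e-01 -1.000e-01] shift goal-axes [110.9  -0.3  -0. ] W 22.6 q6 1.23
[-1.10133762 -0.68443898 -2.42524471]
17 blob [352. 101.] 465 xyz [686.3  23.9  38. ] iou 0.7
17 blob [313. 125.] 400 xyz [634.9  97.   38. ] iou 0.74
17 blob [ 54. 137.] 724 xyz [602.7 587.8  38. ] iou 0.58
17 blob [  7. 202.] 393 xyz [477.7 671.9  38. ] iou 0.91
17 blob [389. 238.] 413 xyz [419.9 -44.5  38. ] iou 0.73
```

Request:
{"api": "carry_out", "payload": {"motion": "20 0 0 0 0 0; 22 0 0 0 0 0; 22 0 0 0 0 0; 18 0 0 0 0 0; 12 0 0 0 0 0; 7 0 0 0 0 0; 4 0 0 0 0 0; 3 0 0 0 0 0; 2 0 0 0 0 0; 0 0 0 0 0 0; 1 0 0 0 0 0; 1 0 0 0 0 0; 0 0 0 0 0 0; 0 0 0 0 0 0"}}

```text
time_s: 23.6
eef_pos: [636.6, 32.7, 54.2]
eef_rot: [0.506, 0.494, 0.506, -0.494]
wrist_force: [-1.1, -0.1, 1.3]
grip_width: 22.6
```

Request:
{"api": "carry_out", "payload": {"motion": "0 0 0 0 0 0; 0 0 0 0 0 0; 0 0 0 0 0 0; 0 0 0 0 0 0; -8 0 0 0 0 0; -20 0 0 0 0 0; -25 0 0 0 0 0; -25 0 0 0 0 0; -25 0 0 0 0 0; 0 0 0 0 0 0", "gripper": 0.48}}

```text
time_s: 24.6
eef_pos: [638.3, 32.6, 162.1]
eef_rot: [0.508, 0.496, 0.504, -0.492]
wrist_force: [-0.8, 0.7, 0.5]
grip_width: 41.0
```

```bash
python3 - <<'E'
from h import *
p=capture("top"); hubs(p,38); hubs(p)
q=capture("side"); hubs(q)
go([426,-51,125],np.pi/2)
E
```

```text
18 blob [313. 125.] 400 xyz [634.9  97.   38. ] iou 0.74
18 blob [347. 126.] 401 xyz [634.7  32.1  38. ] iou 0.74
18 blob [ 54. 137.] 723 xyz [602.8 587.3  38. ] iou 0.58
18 blob [  7. 202.] 393 xyz [477.7 671.9  38. ] iou 0.91
18 blob [389. 238.] 413 xyz [419.9 -44.5  38. ] iou 0.73
18 blob [313. 125.] 400 xyz [649.6  98.1   0. ] iou 0.81
18 blob [347. 126.] 401 xyz [649.9  30.2   0. ] iou 0.82
18 blob [ 54. 137.] 723 xyz [616.7 612.5   0. ] iou 0.53
18 blob [  7. 202.] 393 xyz [484.7 699.4   0. ] iou 0.88
18 blob [389. 238.] 413 xyz [424.6 -50.    0. ] iou 0.79
19 blob [519.  89.] 1425 xyz [  414.6 -1084.4     0. ] iou 0.12
19 blob [268. 170.] 167 xyz [698.7 -16.2   0. ] iou 0.41
19 blob [244. 182.] 259 xyz [696.4  58.3   0. ] iou 0.58
19 blob [370. 204.] 333 xyz [426.7 -50.2   0. ] iou 0.66
 pos [636.7  32.8 157.6] turn [ 1.4 -0.  -0.1] shift now-axes [  50.8 -212.7   78.7] shift goal-axes [  51.3 -210.7   83.8] W 40.7 q6 1.23
```

Request:
{"api": "carry_out", "payload": {"motion": "0 -10 4 0 0 0; 0 -20 7.5 0 0 0; 0 -20 7.5 0 0 0; 0 -20 7.5 0 0 0; 0 -20 7.5 0 0 0; 0 -20 7.5 0 0 0; 0 -20 7.5 0 0 0; 0 -20 7.5 0 0 0; 5 -20 7.5 0 0 0; 10 -20 7 0 0 0; 15 -14 5 0 0 0; 20 -8.7 2.7 0 0 0; 0 0 0 0 0 0; 0 0 0 0 0 0"}}

```text
time_s: 26.1
eef_pos: [425.3, -51.4, 106.4]
eef_rot: [0.506, 0.494, 0.506, -0.494]
wrist_force: [0.3, -0.4, 0.7]
grip_width: 41.0
```

```bash
python3 - <<'E'
from h import *
q=capture("side"); hubs(q)
go([426,-50.5,34.5])
E
```

```text
20 blob [245. 184.] 227 xyz [690.3  57.7   0. ] iou 0.53
20 blob [370. 205.] 307 xyz [426.6 -50.3   0. ] iou 0.6
 pos [425.9 -51.3 107. ] turn [ 0.  0. -0.] shift now-axes [91.2  0.1 -0.9] shift goal-axes [91.2  0.1 -0.8] W 41.2 q6 1.24
```

Request:
{"api": "carry_out", "payload": {"motion": "20 0 -0.8 0 0 0; 20 0 0 0 0 0; 20 0 0 0 0 0; 14 0 0 0 0 0; 9 0 0 0 0 0; 5 0 0 0 0 0; 3 0 0 0 0 0; 0 0 0 0 0 0; 0 0 0 0 0 0"}}

```text
time_s: 27.05
eef_pos: [426.0, -50.3, 16.0]
eef_rot: [0.506, 0.494, 0.506, -0.494]
wrist_force: [0.2, 0.5, -0.1]
grip_width: 41.4
```

Request:
{"api": "carry_out", "payload": {"motion": "0 0 0 0 0 0; 0 0 0 0 0 0; 0 0 0 0 0 0; 0 0 0 0 0 0; 0 0 0 0 0 0; 0 0 0 0 0 0; 0 0 0 0 0 0", "gripper": 0, "newtons": 70}}

```text
time_s: 27.75
eef_pos: [426.1, -50.3, 16.1]
eef_rot: [0.506, 0.494, 0.506, -0.494]
wrist_force: [-1.6, 1.9, 5.4]
grip_width: 22.4
```

Request:
{"api": "carry_out", "payload": {"motion": "-5 0 0 0 0 0; -15 0 0 0 0 0; -25 0 0 0 0 0; -25 0 0 0 0 0; -25 0 0 0 0 0; -25 0 0 0 0 0; -20 0 0 0 0 0; -10 0 0 0 0 0; 0 0 0 0 0 0; 0 0 0 0 0 0"}}

```text
time_s: 28.75
eef_pos: [425.0, -50.2, 163.8]
eef_rot: [0.505, 0.493, 0.507, -0.494]
wrist_force: [0.0, -0.3, -1.8]
grip_width: 22.4
```

```bash
python3 - <<'E'
from h import *
go(S(ST,[0,46,175])[0],np.pi/2+ST[2]); print(readout.get_obs()["wrist_force"])
p=capture("top"); hubs(p)
E
```

```text
pos [425.  -50.2 163.8] turn [-0.  -0.   0.1] shift now-axes [  7.1 212.6 -13.8] shift goal-axes [  7.5 212.6 -13.8] W 22.4 q6 1.24
[ 0.02342333 -0.25884856 -1.81872165]
21 blob [313. 125.] 403 xyz [649.6  97.8   0. ] iou 0.81
21 blob [347. 126.] 405 xyz [650.   30.1   0. ] iou 0.83
21 blob [ 54. 137.] 728 xyz [616.7 612.5   0. ] iou 0.53
21 blob [  7. 202.] 392 xyz [484.8 699.4   0. ] iou 0.88
```

Request:
{"api": "carry_out", "payload": {"motion": "0 6 -1 0 0 0; 0 14 -2 0 0 0; 0 20 -2 0 0 0; 0 20 -2 0 0 0; 0 20 -2 0 0 0; 0 20 -2 0 0 0; 0 20 -1 0 0 0; 0 20 -1 0 0 0; 0 20 -0.8 0 0 0; 0 20 0 0 0 0; 0 17 0 0 0 0; 0 10 0 0 0 0; 0 5.6 0 0 0 0; 0 0 0 0 0 0; 0 0 0 0 0 0"}}

```text
time_s: 30.3
eef_pos: [637.4, -31.4, 165.2]
eef_rot: [0.506, 0.494, 0.506, -0.494]
wrist_force: [-0.2, -0.7, -2.3]
grip_width: 22.0
```

```bash
python3 - <<'E'
from h import *
go(S(ST,[0,46,38+35])[0],np.pi/2+ST[2]); print(readout.get_obs()["wrist_force"])
E
```

```text
pos [637.4 -31.4 165.2] turn [-0.  0.  0.] shift now-axes [ 1.109e+02 -2.000e-01 -1.000e-01] shift goal-axes [ 1.109e+02 -2.000e-01 -1.000e-01] W 22.0 q6 1.33
[-0.17757929 -0.66509311 -2.30621969]
```

Request:
{"api": "carry_out", "payload": {"motion": "20 0 0 0 0 0; 22 0 0 0 0 0; 22 0 0 0 0 0; 18 0 0 0 0 0; 12 0 0 0 0 0; 7 0 0 0 0 0; 4 0 0 0 0 0; 3 0 0 0 0 0; 2 0 0 0 0 0; 0 0 0 0 0 0; 1 0 0 0 0 0; 1 0 0 0 0 0; 0 0 0 0 0 0; 0 0 0 0 0 0"}}

```text
time_s: 31.7
eef_pos: [638.1, -31.4, 54.2]
eef_rot: [0.506, 0.494, 0.506, -0.494]
wrist_force: [-1.1, 0.1, 2.7]
grip_width: 22.4
```

Request:
{"api": "carry_out", "payload": {"motion": "0 0 0 0 0 0; 0 0 0 0 0 0; 0 0 0 0 0 0; 0 0 0 0 0 0; -8 0 0 0 0 0; -20 0 0 0 0 0; -25 0 0 0 0 0; -25 0 0 0 0 0; -25 0 0 0 0 0; 0 0 0 0 0 0", "gripper": 0.48}}

```text
time_s: 32.7
eef_pos: [639.7, -31.7, 162.1]
eef_rot: [0.508, 0.496, 0.504, -0.492]
wrist_force: [0.0, -0.0, 0.1]
grip_width: 41.3
```

```bash
python3 - <<'E'
from h import *
p=capture("top"); hubs(p,38)
q=capture("side"); hubs(q,38)
cv2.imwrite("pics/both4.png",np.vstack([p["img"][60:330,150:620],q["img"][100:370,130:600]])[:,:,::-1])
g=S(ST,[15,267,75])[0]; g[2]=175; go(g,np.pi/2+ST[2])
E
```

```text
22 blob [381. 125.] 416 xyz [637.6 -31.9  38. ] iou 0.75
22 blob [349. 125.] 305 xyz [635.7  27.7  38. ] iou 0.56
22 blob [ 54. 137.] 720 xyz [603.5 587.8  38. ] iou 0.58
22 blob [  7. 202.] 392 xyz [477.8 671.9  38. ] iou 0.91
22 blob [203. 301.] 895 xyz [304.8 286.5  38. ] iou 0.53
23 blob [288. 159.] 169 xyz [644.1 -34.1  38. ] iou 0.42
23 blob [267. 170.] 210 xyz [642.6  32.4  38. ] iou 0.46
23 blob [244. 184.] 288 xyz [637.9 100.4  38. ] iou 0.56
 pos [638.1 -31.3 157.5] turn [-0.  -0.  -0.1] shift now-axes [   1.3   14.1 -221. ] shift goal-axes [   1.2   14.1 -221. ] W 41.2 q6 1.33
```

View pics/both4.png

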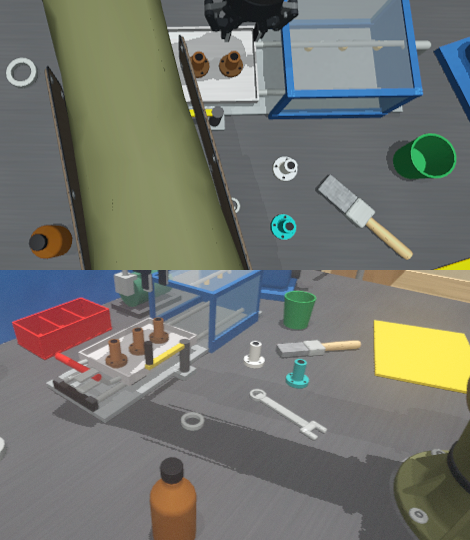

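All three hubs stand in the tray, and none is left on the bench. Only the white and turquoise look-alikes remain there. Now the pull bar.

Request:
{"api": "carry_out", "payload": {"motion": "0 0 -11 0 0 0; 0 1 -20 0 0 0; 0 1 -20 0 0 0; 0 2 -20 0 0 0; 0 2 -20 0 0 0; 0 2 -20 0 0 0; 0 2 -20 0 0 0; 0 2 -20 0 0 0; 0 1 -20 0 0 0; 0 1 -20 0 0 0; 0 0 -18 0 0 0; 0 0 -12 0 0 0; 0 0 0 0 0 0; 0 0 0 0 0 0"}}

```text
time_s: 34.2
eef_pos: [646.4, 189.8, 156.3]
eef_rot: [0.506, 0.494, 0.506, -0.494]
wrist_force: [-0.2, -0.8, -0.4]
grip_width: 41.2
```

```bash
python3 - <<'E'
from h import *
go(S(ST,[15,267,75])[0],np.pi/2+ST[2])
E
```

```text
pos [646.4 189.8 156.3] turn [0. 0. 0.] shift now-axes [100.    0.5  -0.2] shift goal-axes [100.    0.4  -0.1] W 41.2 q6 1.01
```

Request:
{"api": "carry_out", "payload": {"motion": "20 0 0 0 0 0; 20 0 0 0 0 0; 20 0 0 0 0 0; 15 0 0 0 0 0; 12 0 0 0 0 0; 7 0 0 0 0 0; 4 0 0 0 0 0; 0 0 0 0 0 0; 0 0 0 0 0 0"}}

```text
time_s: 35.1
eef_pos: [646.8, 190.0, 59.2]
eef_rot: [0.506, 0.494, 0.506, -0.494]
wrist_force: [-0.8, -0.5, 0.1]
grip_width: 41.0
```

Request:
{"api": "carry_out", "payload": {"motion": "0 0 0 0 0 0; 0 0 0 0 0 0; 0 0 0 0 0 0; 0 0 0 0 0 0; 0 0 0 0 0 0; 0 0 0 0 0 0", "gripper": 0, "newtons": 40}}

```text
time_s: 35.7
eef_pos: [646.7, 189.9, 59.1]
eef_rot: [0.506, 0.494, 0.506, -0.494]
wrist_force: [-1.6, -0.2, 4.7]
grip_width: 12.0
```

Request:
{"api": "carry_out", "payload": {"motion": "0 0 2 0 0 0; 0 0 5 0 0 0; 0 0 8 0 0 0; 0 0 11 0 0 0; 0 0 13 0 0 0; 0 0 14 0 0 0; 0 0 14 0 0 0; 0 0 14 0 0 0; 0 0 14 0 0 0; 0 0 14 0 0 0; 0 0 14 0 0 0; 0 0 14 0 0 0; 0 0 14 0 0 0; 0 0 13 0 0 0; 0 0 11 0 0 0; 0 0 9 0 0 0; 0 0 7 0 0 0; 0 0 5 0 0 0; 0 0 3 0 0 0; 0 0 0 0 0 0"}}

```text
time_s: 37.7
eef_pos: [652.4, -10.5, 59.1]
eef_rot: [0.507, 0.495, 0.505, -0.493]
wrist_force: [6.0, -0.0, 3.6]
grip_width: 12.8
```

```bash
python3 - <<'E'
from h import *
go(S(ST,[15,57,75])[0],np.pi/2+ST[2])
print(readout.get_obs()["wrist_force"])
E
```

```text
pos [652.4 -10.5  59.1] turn [-0.   0.  -0.2] shift now-axes [ 2.8 -0.7  9.5] shift goal-axes [ 2.8 -0.7  9.5] W 12.8 q6 1.3
[ 6.00160502 -0.04189112  3.58339704]
```

Request:
{"api": "carry_out", "payload": {"motion": "0 0 3 0 0 0; 0 0 3 0 0 0; 0 0 2 0 0 0; 0 0 2 0 0 0; 0 0 1.5 0 0 0; 0 0 1.5 0 0 0; 0 0 1 0 0 0; 0 0 0 0 0 0; 0 0 0 0 0 0"}}

```text
time_s: 38.6
eef_pos: [652.7, -20.2, 59.0]
eef_rot: [0.506, 0.496, 0.507, -0.491]
wrist_force: [2.9, 14.2, 6.8]
grip_width: 12.4
```

Request:
{"api": "carry_out", "payload": {"motion": "0 0 1 0 0 0; 0 0 0 0 0 0; 0 0 -2 0 0 0; 0 0 -2 0 0 0; 0 0 0 0 0 0"}}

```text
time_s: 39.1
eef_pos: [652.7, -20.1, 59.0]
eef_rot: [0.507, 0.495, 0.505, -0.493]
wrist_force: [4.9, 4.1, 4.3]
grip_width: 12.5
```

Request:
{"api": "carry_out", "payload": {"motion": "0 0 0 0 0 0; 0 0 0 0 0 0; 0 0 0 0 0 0; 0 0 0 0 0 0; -10 0 0 0 0 0; -25 0 0 0 0 0; -30 0 0 0 0 0; -30 0 0 0 0 0; -15 0 0 0 0 0; 0 0 0 0 0 0; 0 0 0 0 0 0", "gripper": 0.45}}

```text
time_s: 40.2
eef_pos: [651.1, -19.9, 167.4]
eef_rot: [0.506, 0.494, 0.506, -0.494]
wrist_force: [0.1, -0.4, 0.2]
grip_width: 38.4
```

```bash
python3 - <<'E'
from h import *
p=capture("top");q=capture("side")
cv2.imwrite("pics/t5.png",cv2.resize(p["img"][70:190,240:580,::-1],None,fx=2.2,fy=2.2)); cv2.imwrite("pics/s5.png",cv2.resize(q["img"][80:230,180:400,::-1],None,fx=3,fy=3))
print("bar px pred",proj(p,S(ST,[[0,57,75]])).round(1),"knob tops",[(a,proj(p,S(ST,[[-104+104*np.cos(a),79+104*np.sin(a),124]])).round(),proj(q,S(ST,[[-104+104*np.cos(a),79+104*np.sin(a),124]])).round()) for a in (1.4,1.5,1.6,1.7)])
go([560,80,150])
E
```

```text
bar px pred [[376.3 119. ]] knob tops [(1.4, array([[309., 156.]]), array([[272., 169.]])), (1.5, array([[308., 162.]]), array([[275., 171.]])), (1.6, array([[308., 168.]]), array([[280., 172.]])), (1.7, array([[308., 174.]]), array([[284., 174.]]))]
 pos [650.7 -20.  166.2] turn [-0.   0.   0.2] shift now-axes [  35.1  -88.2 -102.2] shift goal-axes [  34.9  -88.3 -102.2] W 38.2 q6 1.32
```

View pics/t5.png

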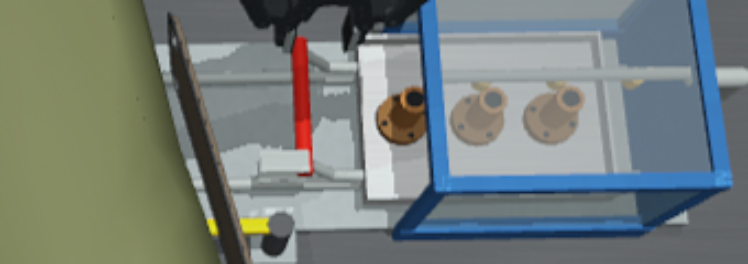

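View pics/s5.png

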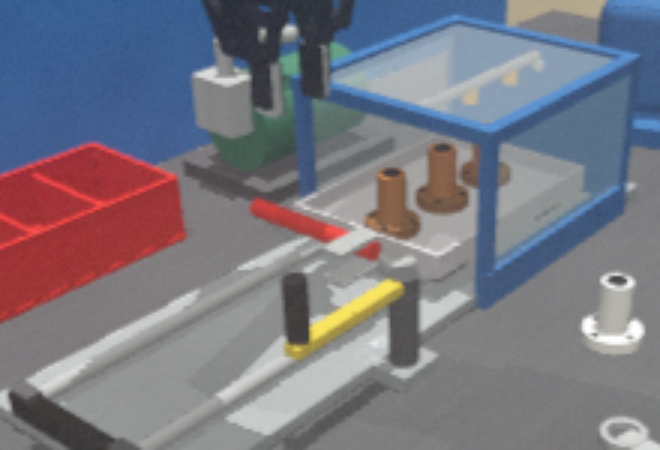

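The carriage is home with the bar at its predicted column (376), and the hubs are upright under the hood. The knob top is near side pixel (278,173), so the latch angle is about 1.57. Now I turn the jaw 90°.

Request:
{"api": "carry_out", "payload": {"motion": "0 0 0 8.2 0 0; 0 0 0 8.2 0 0; 0 0 0 8.2 0 0; 0 0 0 8.2 0 0; 0 0 0 8.2 0 0; 0 0 0 8.2 0 0; 0 0 0 8.2 0 0; 0 0 0 8.2 0 0; 0 0 0 8.2 0 0; 0 0 0 8.2 0 0; 0 0 0 8 0 0; 0 0 0 0 0 0; 0 0 0 0 0 0"}}

```text
time_s: 41.6
eef_pos: [651.1, -20.1, 167.2]
eef_rot: [-0.01, -0.706, -0.01, 0.708]
wrist_force: [-0.3, 0.1, 0.1]
grip_width: 38.3
```

```bash
python3 - <<'E'
from h import *
k=S(ST,[-104,183,160])[0]; print(k); go(k,ST[2])
E
```

```text
[529.8842416  103.11902153 160.        ]
 pos [651.1 -20.1 167.2] turn [ 0.2  0.1 -0. ] shift now-axes [  26.  -126.6  117.7] shift goal-axes [  25.9 -126.1  118.2] W 38.3 q6 -0.25
```

Request:
{"api": "carry_out", "payload": {"motion": "0 -8 7 0 0 0; 0 -16 15 0 0 0; 0 -18 17 0 0 0; 0 -18 17 0 0 0; 0 -18 17 0 0 0; 0 -18 17 0 0 0; 0 -16 15 0 0 0; 0 -9 8.5 0 0 0; 0 -5.5 4.5 0 0 0; 0 0 0 0 0 0; 0 0 0 0 0 0"}}

```text
time_s: 42.7
eef_pos: [530.7, 103.3, 168.3]
eef_rot: [-0.009, -0.707, -0.009, 0.707]
wrist_force: [0.2, 0.2, -0.7]
grip_width: 38.7
```

```bash
python3 - <<'E'
from h import *
k=S(ST,[-104,183,116.7])[0]; go(k,ST[2])
p=capture("top");q=capture("side")
for c in (p,q):
    for r in finder.regions_of(c,"latch_knob")[:2]:
        m=r["pixels"]; hsv=cv2.cvtColor(c["img"],cv2.COLOR_RGB2HSV); dk=m&(hsv[...,2]<70); y=m&(hsv[...,0]>20)&(hsv[...,0]<35)&(hsv[...,1]>120)
        print(r["p"],r["point"],dk.sum(),y.sum(),"yellow u range",np.nonzero(y)[1].min() if y.any() else 0)
print(proj(q,np.r_[k[:2],109.5]))
cv2.imwrite("pics/s6.png",cv2.resize(q["img"][60:230,180:400,::-1],None,fx=3,fy=3))
E
```

```text
pos [530.7 103.3 168.3] turn [ 0.  0. -0.] shift now-axes [70.3  0.1  0.8] shift goal-axes [70.3  0.1  0.8] W 38.7 q6 -0.54
0.63 [346.2, 174.6] 7 332 yellow u range 315
0.81 [288.8, 186.2] 5 259 yellow u range 275
[[278.82159869 178.9228892 ]]
```

View pics/s6.png

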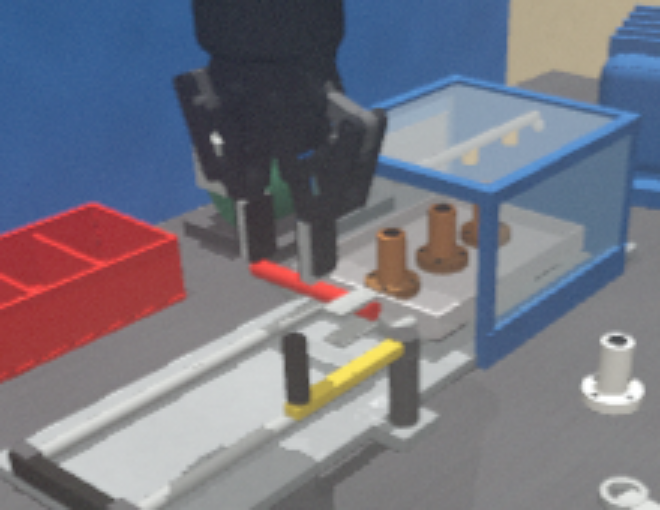

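Knob axis is at side pixel (278.7,178), against a predicted (278.8,178.9). I descend around it.

Request:
{"api": "carry_out", "payload": {"motion": "20 0 0.8 0 0 0; 20 0 0 0 0 0; 15 0 0 0 0 0; 10 0 0 0 0 0; 4 0 0 0 0 0; 2 0 0 0 0 0; 0 0 0 0 0 0; 0 0 0 0 0 0"}}

```text
time_s: 43.7
eef_pos: [530.1, 103.7, 98.1]
eef_rot: [0.008, 0.707, 0.009, -0.707]
wrist_force: [-0.7, -0.1, -0.5]
grip_width: 38.4
```

Request:
{"api": "carry_out", "payload": {"motion": "0 0 0 0 0 0; 0 0 0 0 0 0; 0 0 0 0 0 0; 0 0 0 0 0 0; 0 0 0 0 0 0", "gripper": 0, "newtons": 20}}

```text
time_s: 44.2
eef_pos: [529.9, 103.6, 97.9]
eef_rot: [0.009, 0.707, 0.009, -0.707]
wrist_force: [-1.5, 0.3, 3.2]
grip_width: 15.2
```

```bash
python3 - <<'E'
from h import *
o=readout.get_obs(); P=np.array(o["eef_pos"]); hin=S(ST,[-104,79,0])[0]; print(P,o["wrist_force"],o["grip_width"],hin, np.linalg.norm((P-hin)[:2]))
# arc: turn d deg per row about the hinge; per-row shift in tool axes at that row's start
w,x,y,z=o["eef_rot"]; T=Ro.from_quat([x,y,z,w]).as_matrix()
a0=np.arctan2(*(P-hin)[[1,0]]); print("angle station",a0-ST[2],"tool axes",T.round(3).tolist())
for d in (6,5,3):
    v=(Ro.from_euler('z',-d,degrees=True).apply((P-hin)*[1,1,0])-(P-hin)*[1,1,0]); print(d,T.T@v)
E
```

```text
[529.91354397 103.60622985  97.85296215] [-1.46069986  0.33437541  3.15494298] 15.193248901123761 [532.41119289  -0.8502745    0.        ] 104.48636060382393
angle station 1.570402670422579 tool axes [[0.001, 0.024, -1.0], [0.0, -1.0, -0.024], [-1.0, -0.0, -0.001]]
6 [ 9.56656303e-03  5.76367434e-01 -1.09215852e+01]
5 [ 7.99031434e-03  4.00920856e-01 -9.10643736e+00]
3 [ 4.81454852e-03  1.45187777e-01 -5.46833893e+00]
```

Request:
{"api": "carry_out", "payload": {"motion": "0 0.15 -5.5 3 0 0; 0 0.15 -5.5 3 0 0; 0 0.4 -9.1 5 0 0; 0 0.4 -9.1 5 0 0; 0 0.4 -9.1 5 0 0; 0 0.4 -9.1 5 0 0; 0 0 0 0 0 0"}}

```text
time_s: 44.9
eef_pos: [577.0, 94.6, 97.9]
eef_rot: [-0.152, 0.691, -0.151, -0.69]
wrist_force: [0.7, 4.2, 3.8]
grip_width: 15.0
```

```bash
cat > arc.py <<'E'
from h import *
o=readout.get_obs(); P=np.array(o["eef_pos"]); hin=S(ST,[-104,79,0])[0]
w,x,y,z=o["eef_rot"]; T=Ro.from_quat([x,y,z,w]).as_matrix(); v=P-hin
print("F",np.round(o["wrist_force"],1),"rad",np.linalg.norm(v[:2]),"angle deg",np.degrees(np.arctan2(v[1],v[0])-ST[2]),"jaw deg",np.degrees(np.arctan2(-T[1,2],-T[0,2])-ST[2]),"W",o["grip_width"])
E
python3 arc.py
```

```text
F [0.7 4.2 3.8] rad 105.35044270185897 angle deg 63.54422717309924 jaw deg -26.079280761657802 W 15.015787890694773
```

Request:
{"api": "carry_out", "payload": {"motion": "0 0.4 -9.1 5 0 0; 0 0.4 -9.1 5 0 0; 0 0.4 -9.1 5 0 0; 0 0.4 -9.1 5 0 0; 0 0.4 -9.1 5 0 0; 0 0.4 -9.1 5 0 0; 0 0.4 -9.1 5 0 0; 0 0.4 -9.1 5 0 0; 0 0.4 -9.1 5 0 0; 0 0.15 -5.5 3 0 0; 0 0 0 0 0 0; 0 0 0 0 0 0"}}

```text
time_s: 46.1
eef_pos: [634.1, 31.4, 98.0]
eef_rot: [-0.42, 0.572, -0.416, -0.569]
wrist_force: [9.4, 3.4, -0.4]
grip_width: 15.2
```

```bash
python3 arc.py
```

```text
F [ 9.4  3.4 -0.4] rad 106.70429902391966 angle deg 16.17570604972549 jaw deg -73.86467152313904 W 15.189259018359703
```

Request:
{"api": "carry_out", "payload": {"motion": "0 0.15 -5.5 3 0 0; 0 0.15 -5.5 3 0 0; 0 0.15 -5.5 3 0 0; 0 0.15 -5.5 3 0 0; 0 0.05 -3.6 2 0 0; 0 0 -1.8 1 0 0; 0 0 -1.8 1 0 0; 0 0 0 0 0 0; 0 0 0 0 0 0"}}

```text
time_s: 47.0
eef_pos: [639.3, 2.2, 98.1]
eef_rot: [-0.495, 0.508, -0.491, -0.505]
wrist_force: [13.0, 1.3, -1.5]
grip_width: 15.4
```

```bash
python3 arc.py
```

```text
F [13.   1.3 -1.5] rad 106.93227297055509 angle deg 0.23112538332575464 jaw deg -89.86792068039504 W 15.44050406972264
```

Request:
{"api": "carry_out", "payload": {"motion": "0 -1 -1.5 0 0 0; 0 -0.5 -1.5 0 0 0; 0 0 -1 0 0 0; 0 0 -1 0 0 0; 0 0 0 0 0 0; 0 0 0 0 0 0"}}

```text
time_s: 47.6
eef_pos: [639.5, 1.2, 98.0]
eef_rot: [0.495, -0.507, 0.49, 0.508]
wrist_force: [2.7, 15.6, 3.7]
grip_width: 15.1
```

```bash
python3 arc.py
```

```text
F [ 2.7 15.6  3.7] rad 107.14225657868741 angle deg -0.29598245046178473 jaw deg -89.7287037137908 W 15.139759830200711
```

Firm stop at closed (15.6 N). I relax, release and rise clear.

Request:
{"api": "carry_out", "payload": {"motion": "0 0 2 0 0 0; 0 0 1.8 0 0 0; 0 0 0 0 0 0; 0 0 0 0 0 0"}}

```text
time_s: 48.0
eef_pos: [639.4, 1.5, 97.9]
eef_rot: [-0.494, 0.507, -0.492, -0.506]
wrist_force: [6.2, 2.8, 1.4]
grip_width: 15.3
```

Request:
{"api": "carry_out", "payload": {"motion": "0 0 0 0 0 0; 0 0 0 0 0 0; 0 0 0 0 0 0; 0 0 0 0 0 0; -8 0 0 0 0 0; -20 0 0 0 0 0; -30 0 0 0 0 0; -30 0 0 0 0 0; -30 0 0 0 0 0; -20 0 0 0 0 0; 0 0 0 0 0 0; 0 0 0 0 0 0", "gripper": 0.45}}

```text
time_s: 49.2
eef_pos: [638.2, 0.4, 236.0]
eef_rot: [-0.494, 0.506, -0.494, -0.506]
wrist_force: [-0.9, 0.4, 0.6]
grip_width: 38.4
```

```bash
python3 - <<'E'
from h import *
p=capture("top");q=capture("side"); hubs(q,38); hubs(q)
a=cv2.resize(q["img"][80:230,180:400,::-1],None,fx=3,fy=3)
k=S(ST,[[0,79,124],[-104,79,75.5]])
print("closed knob top pred side crop",(proj(q,k)-[180,80])*3,"top",proj(p,k))
cv2.imwrite("pics/s7.png",a); cv2.imwrite("pics/t7.png",p["img"][:,:,::-1])
E
```

```text
29 blob [310. 148.] 152 xyz [ 645.2 -109.7   38. ] iou 0.42
29 blob [310. 148.] 152 xyz [ 698.4 -170.1    0. ] iou 0.48
closed knob top pred side crop [[290.37714205 174.14517454]
 [405.77551374 279.19646918]] top [[367.15946745 108.23674781]
 [366.36361385 173.29126902]]
```

View pics/s7.png

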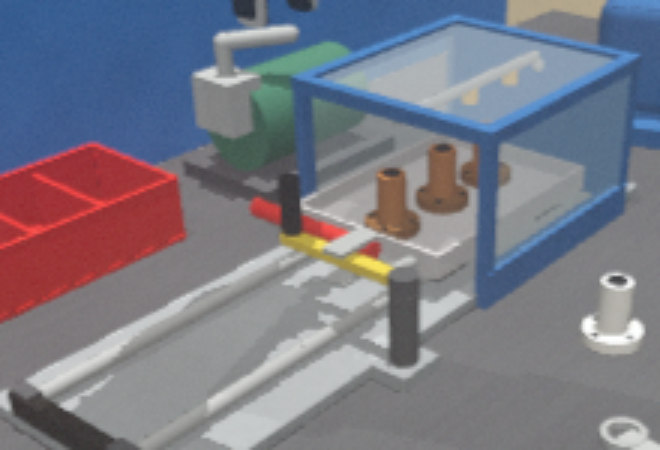

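View pics/t7.png

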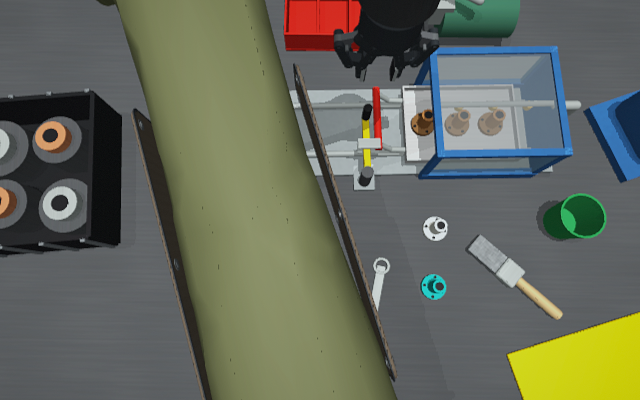

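The latch lies in its catch behind the red bar, with the knob top at crop (290,175) as predicted. The bar is at column 376 (home), and three hubs stand under the hood. I check the bottle, then hand in.

```bash
python3 - <<'E'
from h import *
q=capture("side"); print([(round(r["p"],2),r["point"],r["pixels"].sum()) for r in finder.regions_of(q,"amber_bottle")], [(round(r["p"],2),np.round(r["point"])) for r in finder.regions_of(q,"hub2_center")])
print(ticket.sign_off())
E
```

```text
[(0.72, [301.1, 338.0], np.int64(3389)), (0.42, [325.1, 256.4], np.int64(294))] [(0.9, array([428., 208.])), (0.73, array([383., 186.])), (0.63, array([336., 136.]))]
the job is handed in; nothing more can be done
None
```

The job is done and handed in at about 49 s of robot time, well under the 210 s limit.

- **Work done:** I pulled the carriage out to its loading stop and set all three oily hubs upright in a row on the tray floor. I then pushed the carriage home to its stop and swung the yellow latch closed onto its stop.
- **Hubs present:** Only three of the five were there. I left the white and turquoise look-alikes and the bearing ring alone.
- **Final carriage and hub checks:** The pictures show the pull bar at its predicted home position, the three hubs standing under the hood, and the arm clear of everything.
- **Latch check:** The knob top is at its predicted closed position and the bar lies in its catch. The stop pushed back with 15.6 N at -0.3°.
- **Bottle check:** It stands where it was, at side-camera pixel (301,338) with an unchanged outline. In the last top view the arm hid it, so only the side camera confirmed this.
- **Weak checks:** My automatic hub fit does not work well through the hood panels; the last side picture gave only one merged patch of colour with an overlap of about 0.4. I judged the final hub positions by eye instead. At hand-in, the network's hub search reported only the two look-alikes and one point in the hood area.

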